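# Snap the jewellery canister shut and lock its collar

## Robot

A 7-joint arm with a two-finger parallel gripper is mounted at the origin on the work surface. World frame = base frame: x ahead of the robot, y to its left, z up, the work surface at z = 0. Lengths are in m, angles in degrees, forces in N, time in s.
With the tool pointing down it reaches from about 0.35 to 0.9 m from the base axis. Payload 7.2 kg.
Tool frame: the origin (TCP) lies between the finger pads; the fingertips stand 8 mm ahead of it and the grasp point (between the pads) lies 11 mm behind it (nose_length is the distance from the TCP to the fingertips, in m); z points along the fingers, y is the line along which they close (so a half turn about z gives the same grasp; the last joint's range is limited). The gripper opens to 88 mm and grips with 3 to 60 N. Pads are 20 mm wide; open, the fingers measure 115 mm over their backs; the gripper's body (75 mm by 178 mm) begins 61 mm behind the grasp point.
Start: joints at [-68.996, 23.554, -0.728, 91.456, 0.321, 64.991, -4.71], TCP at [0.263, 0.567, 0.231] pointing down, gripper open.
Joint ranges: [-169.25, 169.25], [-16.82, 113.86], [-84.01, 82.57], [7.8, 145.47], [-59.2, 239.2], [7.22, 106.19], [-163.78, 163.78]. Speed limits (degrees/s): [136.94, 136.94, 172.46, 172.46, 180, 180, 180].

## Interface

Orientations are given as a 3x3 rotation matrix whose columns are the frame's x, y, z axes.
In Python, from station import * gives the robot as it stands.
- The arm moves only by the tool arm_command, never from a script. Its arguments are lists of equal length, an entry for each row: "dp": the shift along the tool's x, y, z in cm, a list of three; "rotation": the turn, a rotation vector about the tool's x, y, z in rad, a list of three; "claw": the opening, from 0 (shut) to 1 (fully open). A call has 1 to 20 rows; each row is the pose to reach, as a shift and turn from the pose commanded when the call began, along the tool's axes at that moment; what a row does not reach only later rows make up. A row lasts 1/10 s, in which the tool goes at most 50 mm and 8.59 degrees, less where a joint would pass 70% of its speed; a pose out of reach is approached as far as the arm can. A call with a gripper value outside its range is refused whole. The fingers move at their own pace and stop on an object; the grip force is fixed at half the most. Time passes only in rows, so rows that repeat a pose let the fingers close. It gives the time, the measured TCP pose, the force, the opening and the grip force at its end, in the units of the state.
- observe(): the state, without advancing time (a new reading comes with each control period).
- snapshot(name): name is "scene" or "top"; returns a dict with "pixels" (384x512x3 uint8, red, green, blue), "intrinsics" (3x3 intrinsics, pixels), "world_to_cam" (4x4, takes a point from world to camera coordinates). Camera axes: x right, y up, looking along -z (the intrinsics and any distortion apply to the point x, -y, -z); pixel columns grow to the right and rows downward; lengths in m; the calibration is good to about 2 mm. A picture is of the moment at which its call begins. There is no depth.
- hand_in(): hands the job in; it is judged then, once.
The state is a dict: "time_s": time; "q": joint angles; "joint_vel": joint speeds; "joint_efforts": joint torques, N m; "tool_pos": TCP position; "ee_rot": TCP orientation; "wrist_force": force on the tool from outside, world axes, zero at the start; "wrist_torque": the same for the moment, N m; "finger_gap": opening from 0.0 (shut) to 1.0 (fully open); "grasp_force": force on a finger pad.
Only numpy, scipy, OpenCV 4.12 (cv2) and the standard library are available. Lean on these libraries where they do the work, as an engineer would, in place of code of your own. Each camera call takes 0.05 s, during which the arm holds its last target. There are 200 camera calls.

## Task

Close the round jewellery canister on the vanity: press its hinged lid fully shut so that it snaps past its catch, then turn the gold lock collar by its upturned tab all the way to its stop over the green mark. Leave the other things on the vanity standing where they are.

Things in the scene. Friction and masses are not known exactly. Their poses are not given: they have to be found in the camera images.
- canister: round cream jewellery canister, fixed to the vanity top: foot disc 144 mm diameter and 6 mm thick, barrel 100 mm diameter up to 62 mm height. Origin under its centre; x towards the hinge (back), -x the front, where the green locked mark is; z up
- lid (a joint): hinge of the round rose lid (106 mm diameter, 9 mm thick), in rad: 0 = fully shut (top level, 72 mm above the vanity top), positive = open, at most 1.3. Stiff hinge: the lid stays where it is left. A sprung catch inside the front rim stops it at about 0.11; pressing down near the lid's front with 6 to 12 N snaps it past the catch, which then holds it at 0
- lid_press (a point): good place to press: on the top surface of the lid, on its midline, 88 mm forward of the hinge axis; z is the outward normal of the lid's top
- lid_hinge (a point): centre of the lid's hinge axis, which runs along the canister's y, 58 mm behind the canister's centre, 63 mm above the vanity top. The shut lid extends from here 111 mm forward, and its gold front tooth (24 mm wide, 6 mm thick) to 119 mm
- collar (a joint): angle of the captive gold lock collar round the barrel, in rad: 0 = locked, at a solid stop, tab over the green mark at the front; positive = turned towards the canister's +y side, at most 1.6. Locks counter-clockwise seen from above. Stays where left; about 1 N on the tab turns it. Its claw slides over the tooth of the shut lid; below about 0.4 it and an unshut lid block each other
- tab (a point): top centre of the collar tab's upturned end, 101 mm out from the canister's axis, 86 mm above the vanity top. The gold tab runs straight out from the axis to 112 mm, 14 mm wide; its outer 22 mm is an upright paddle from 30 to 86 mm above the vanity top, to be pushed sideways. At its root a claw (18 mm wide, 53 to 69 mm from the axis) rises to 81 mm. -x points outward along the tab
- lock_mark (a point): the locked mark: a green rectangle 13 x 18 mm on top of the foot disc at the canister's front, 65 mm from its axis; the tab lies above it when locked
- perfume: bystander: amber glass perfume bottle 36 x 50 x 100 mm with a round gold twist cap, upright; origin under its centre
- polish: bystander: small dark red nail polish bottle, 30 mm diameter, 68 mm tall with black cap, upright; origin under its centre
- hairbrush: bystander: pink plastic hairbrush lying bristles down, 240 mm long, 30 mm high; origin on the table under the joint of head and handle, x towards the head
- curler: bystander: steel eyelash curler lying flat, 145 mm long, 27 mm high; origin under its pivot, x towards the clamp
- dish: bystander: small round white ceramic dish, 90 mm diameter, 22 mm high; origin under its centre
- lipstick: bystander: black and gold lipstick, 20 mm diameter, 70 mm tall, upright; origin under its centre
Mind the look-alikes: they are no part of the job. Of the things that look like the canister, the smallest one is meant.

How it is judged (in metres and radians):
On the way:
1. the lid is snapped fully shut while the collar is still unlocked (value of joint lid below 0.03 rad and value of joint collar above 0.35 rad), for 0.2 s.
At the end, for the whole second after the job is handed in: The lid is shut past its catch (within 0.03 rad) and the collar is turned to its stop over the green mark (within 0.12 rad) (value of joint lid below 0.03 rad and value of joint collar below 0.12 rad); the robot touches nothing.
It fails at once if one of the bystanders is moved more than 40 mm (distance of any of perfume, polish, hairbrush, curler, dish, lipstick from where it was at the start of the episode above 0.04 m).
It fails at once if the perfume, polish or lipstick is knocked over (angle between any of perfume, polish, lipstick's own z axis and vertical above 0.6 rad).
It also fails if it takes over 48 s, if anything falls off the work surface, if the arm or the gripper's body presses on something with over 40 N, if the wrist force passes 120 N, or if a joint passes its speed limit or range.

## Working session

There is one attempt and no reset: what is moved stays moved. The work goes in short steps, Python scripts to look and compute and a tool call to move; the robot and the scene stay as the last step left them, time stands still between calls to the robot, and variables do not carry over. Pictures are saved under pics/ and viewed, at most 10 in all, crops included, and the job is handed in when it is done.

Besides the shell and the picture viewer there is one more tool, called after "Call:" in YAML: its name, and indented under it one key for each argument. arm_command: Moves the arm, as the interface text tells. Its arguments: {"type":"object","properties":{"dp":{"type":"array","items":{"type":"array","items":{"type":"number"}}},"rotation":{"type":"array","items":{"type":"array","items":{"type":"number"}}},"claw":{"type":"array","items":{"type":"number"}}},"required":["dp","rotation","claw"]}

```bash
mkdir -p pics; ls; python3 - <<'E'
from station import *
import cv2,numpy as np
for n in("scene","top"):
    s=snapshot(n); cv2.imwrite(f"pics/{n}0.png",cv2.resize(s["pixels"][:,:,::-1],(800,600),interpolation=cv2.INTER_CUBIC))
    np.savez(f"{n}0.npz",**s); print(n,s["intrinsics"],s["world_to_cam"])
o=observe();print(o["tool_pos"],o["ee_rot"],o["wrist_force"])
E
```

```text
pics
scene [[425.43873795   0.         252.80855433]
 [  0.         425.43873795 194.55575007]
 [  0.           0.           1.        ]] [[ 0.42240933  0.90626094 -0.01617012 -0.2191357 ]
 [-0.52109152  0.25740108  0.81376183  0.21781315]
 [ 0.74164276 -0.33531448  0.5809735  -1.57556508]
 [ 0.          0.          0.          1.        ]]
top [[354.3444205    0.         257.65145267]
 [  0.         354.3444205  186.84628123]
 [  0.           0.           1.        ]] [[-0.01029419 -0.99958824 -0.02678393  0.01159261]
 [ 0.98894561 -0.01413961  0.14760304 -0.56301512]
 [-0.14792098 -0.0249684   0.98868396 -1.03232401]
 [ 0.          0.          0.          1.        ]]
[0.26310363 0.56644645 0.22990776] [[-9.06962295e-01  4.21211506e-01 -5.12201621e-04]
 [ 4.21211808e-01  9.06961350e-01 -1.31242367e-03]
 [-8.82608760e-05 -1.40606415e-03 -9.99999008e-01]] [-0.46259574  0.26871942 -0.23414194]
```

View pics/scene0.png

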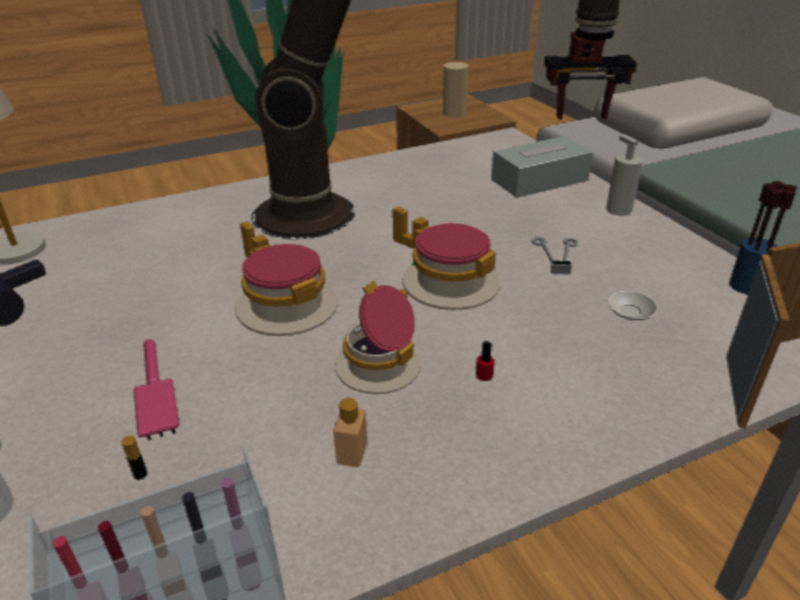

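View pics/top0.png

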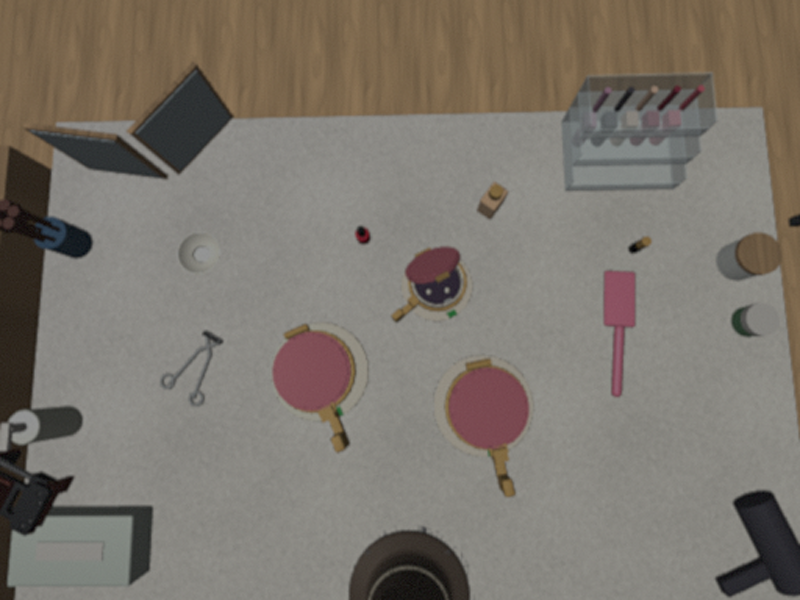

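The scene view shows the small open canister at (378,345). The top view shows it at (438,283), with its green mark at (452,314) and its tab at (403,310), both towards the robot. Next I'll measure it.

```bash
cat > h.py <<'E'
import numpy as np,cv2
def ray(s,u,v,z):
    K=s["intrinsics"];T=s["world_to_cam"];d=np.linalg.inv(K)@[u,v,1];d=np.array([d[0],-d[1],-d[2]])
    R=T[:3,:3];c=-R.T@T[:3,3];w=R.T@d;return c+w*(z-c[2])/w[2]
def proj(s,p):
    T=s["world_to_cam"];c=T[:3,:3]@np.asarray(p)+T[:3,3];q=s["intrinsics"]@[c[0],-c[1],-c[2]];return q[:2]/q[2]
E
python3 - <<'E'
from h import *
t=np.load("top0.npz");s=np.load("scene0.npz")
ims=[]
for n,d,(x0,y0,w,h) in(("top",t,(240,145,70,70)),("scene",s,(205,175,70,78))):
    im=d["pixels"];hsv=cv2.cvtColor(im,cv2.COLOR_RGB2HSV)
    c=cv2.resize(im[y0:y0+h,x0:x0+w,::-1],(400,int(400*h/w)),interpolation=cv2.INTER_CUBIC);ims.append(c[:400])
    g=cv2.inRange(hsv,(40,80,40),(85,255,255));g[:y0]=0;g[y0+h:]=0;g[:,:x0]=0;g[:,x0+w:]=0
    v,u=np.nonzero(g);print(n,"green",len(u),u.mean() if len(u) else 0,v.mean() if len(u) else 0, ray(d,u.mean(),v.mean(),.006) if len(u) else "")
cv2.imwrite("pics/crop0.png",np.hstack(ims))
E
```

```text
top green 12 288.8333333333333 200.33333333333334 [ 0.52470946 -0.09095847  0.006     ]
scene green 0 0 0
```

View pics/crop0.png

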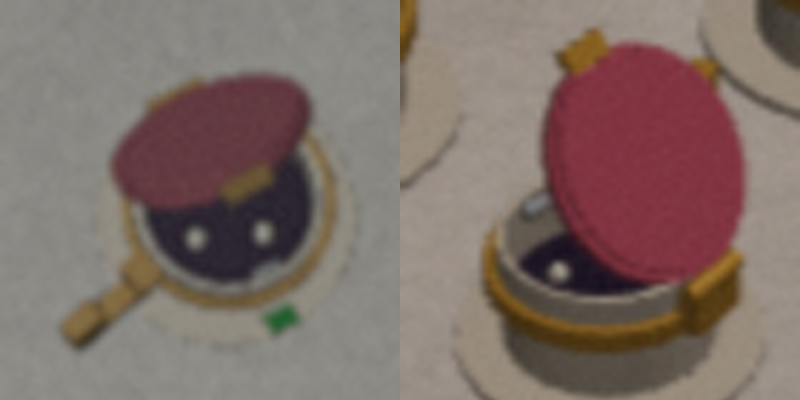

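The crop shows the top-view mark at (282,320), the paddle end at (80,328), the open lid's tooth at (247,184) and the hinge at (176,95). In the scene view, the hinge is at (715,290) and the tooth at (583,50).

```bash
cat >> h.py <<'E'
def foot(t,c0):
    lab=cv2.GaussianBlur(cv2.cvtColor(t["pixels"],cv2.COLOR_RGB2LAB),(3,3),0)[:,:,2].astype(float)
    # radial edge of cream against table, on the plane z=6 mm
    out=[]
    for a in np.radians(np.arange(-180,180,4)):
        r=np.arange(.060,.088,.001);p=[proj(t,(c0[0]+k*np.cos(a),c0[1]+k*np.sin(a),.006)) for k in r]
        m=np.array(p,np.float32)[None];b=cv2.remap(lab.astype(np.float32),m[...,0],m[...,1],cv2.INTER_LINEAR)[0]
        g=np.gradient(b);i=g.argmin()
        if g[i]<-.35: out.append([c0[0]+r[i]*np.cos(a),c0[1]+r[i]*np.sin(a)])
    out=np.array(out)
    from scipy.optimize import least_squares
    f=least_squares(lambda c:np.hypot(*(out-c).T)-.072,c0,loss="soft_l1",f_scale=.001)
    return f.x,len(out),np.median(abs(f.fun))
E
python3 - <<'E'
from h import *
t=np.load("top0.npz");s=np.load("scene0.npz")
T=lambda x,y:(240+x/5.714-.5+.09,145+y/5.714-.5+.09)
S=lambda x,y:(205+(x-400)/5.714-.4,175+y/5.714-.4)
g=np.array([.5247,-.0910])
h=ray(t,*T(176,95),.063);print("hinge top",h,"scene",ray(s,*S(715,290),.063))
d=g-h[:2];print(np.hypot(*d));e=d/np.hypot(*d);c=g-.065*e
print("c from mark",c)
c0=c
for i in range(3): c0,n,m=foot(t,c0);print("foot",c0,n,m)
c0=c
for i in range(3): c0,n,m=foot(s,c0);print("foot scene",c0,n,m)
p=ray(t,*T(80,326),.086);print("tab",p)
A,B=[ (lambda D,u,v:(ray(D,u,v,0),ray(D,u,v,.3)))(D,*q) for D,q in((t,T(247,184)),(s,S(583,50)))]
u=A[1]-A[0];w=B[1]-B[0];k=np.linalg.lstsq(np.c_[u,-w],B[0]-A[0],rcond=None)[0];print("tooth",A[0]+k[0]*u,B[0]+k[1]*w)
E
```

```text
hinge top [ 0.63718554 -0.03490258  0.063     ] scene [ 0.64329949 -0.03808965  0.063     ]
0.1256977227677332
c from mark [ 0.5828678  -0.06199126]
foot [ 0.58392682 -0.05735198] 67 0.004149294178857607
foot [ 0.58558902 -0.05395323] 67 0.00436305703783503
foot [ 0.58846794 -0.05223768] 68 0.005077723647840822
foot scene [ 0.58382993 -0.06278511] 66 0.001450280813486797
foot scene [ 0.58362602 -0.06241333] 68 0.001422325238569673
foot scene [ 0.58423159 -0.06260052] 68 0.0015013269075864824
tab [0.51347507 0.01574072 0.086     ]
tooth [ 0.57300747 -0.06686325  0.15397493] [ 0.57324723 -0.06623806  0.15398811]
```

```bash
cat >> h.py <<'E'
C=np.array([.584,-.062]);yaw=np.radians(26.5);F=-np.array([np.cos(yaw),np.sin(yaw)]);H=C-.058*F
def dp(o,xy,ztip):
    p=np.r_[xy,ztip+.008];return np.round(o["ee_rot"].T@(p-o["tool_pos"])*100,2).tolist()
def lidpt(d,z): return H+d*F,z
E
python3 - <<'E'
from station import *;from h import *
o=observe()
for d,z in((.035,.21),(.035,.145),(.042,.143),(.060,.124),(.075,.100),(.085,.084)):print(d,z,dp(o,*lidpt(d,z)))
E
```

```text
0.035 0.21 [-57.01, -41.68, 1.25]
0.035 0.145 [-57.01, -41.67, 7.75]
0.042 0.143 [-56.57, -42.22, 7.96]
0.06 0.124 [-55.45, -43.62, 9.86]
0.075 0.1 [-54.51, -44.79, 12.26]
0.085 0.084 [-53.89, -45.57, 13.86]
```

Call:
arm_command:
  dp:
    - [-57, -41.7, 1.2]
    - [-57, -41.7, 1.2]
    - [-57, -41.7, 1.2]
    - [-57, -41.7, 1.2]
    - [-57, -41.7, 1.2]
    - [-57, -41.7, 1.2]
    - [-57, -41.7, 1.2]
    - [-57, -41.7, 1.2]
    - [-57, -41.7, 1.2]
    - [-57, -41.7, 1.2]
    - [-57, -41.7, 1.2]
    - [-57, -41.7, 1.2]
    - [-57, -41.7, 1.2]
    - [-57, -41.7, 1.2]
    - [-57, -41.7, 1.2]
    - [-57, -41.7, 1.2]
    - [-57, -41.7, 1.2]
    - [-57, -41.7, 1.2]
    - [-57, -41.7, 1.2]
    - [-57, -41.7, 1.2]
  rotation:
    - [0, 0, 0]
    - [0, 0, 0]
    - [0, 0, 0]
    - [0, 0, 0]
    - [0, 0, 0]
    - [0, 0, 0]
    - [0, 0, 0]
    - [0, 0, 0]
    - [0, 0, 0]
    - [0, 0, 0]
    - [0, 0, 0]
    - [0, 0, 0]
    - [0, 0, 0]
    - [0, 0, 0]
    - [0, 0, 0]
    - [0, 0, 0]
    - [0, 0, 0]
    - [0, 0, 0]
    - [0, 0, 0]
    - [0, 0, 0]
  claw: [0, 0, 0, 0, 0, 0, 0, 0, 0, 0, 0, 0, 0, 0, 0, 0, 0, 0, 0, 0]

```text
time_s: 2.1
tool_pos: [0.6045, -0.0502, 0.2189]
ee_rot: [[-0.908, 0.42, 0.0], [0.42, 0.908, 0.0], [-0.0, 0.0, -1.0]]
wrist_force: [0.5, 0.0, 0.1]
finger_gap: 0.004
grasp_force: 0.0
```

```bash
python3 - <<'E'
from station import *;from h import *
o=observe();print(o["tool_pos"],o["ee_rot"].round(3),o["wrist_force"],o["finger_gap"])
for d,z in((.035,.21),(.035,.145),(.042,.143),(.060,.124),(.075,.100),(.085,.084),(.088,.06)):print(d,z,dp(o,*lidpt(d,z)))
E
```

```text
[ 0.60445171 -0.05023061  0.21888217] [[-0.908  0.42   0.   ]
 [ 0.42   0.908  0.   ]
 [-0.     0.    -1.   ]] [0.47739194 0.00190794 0.05642765] 0.0040923138331562785
0.035 0.21 [-0.08, -0.13, 0.09]
0.035 0.145 [-0.07, -0.13, 6.59]
0.042 0.143 [0.36, -0.68, 6.79]
0.06 0.124 [1.49, -2.09, 8.69]
0.075 0.1 [2.43, -3.26, 11.09]
0.085 0.084 [3.05, -4.04, 12.69]
0.088 0.06 [3.24, -4.28, 15.09]
```

Call:
arm_command:
  dp:
    - [0, 0, 3.3]
    - [0, 0, 6.5]
    - [0.2, -0.3, 6.7]
    - [0.4, -0.7, 6.8]
    - [0.7, -1.1, 7.3]
    - [1.0, -1.4, 7.8]
    - [1.3, -1.7, 8.3]
    - [1.5, -2.1, 8.7]
    - [1.7, -2.4, 9.3]
    - [2.0, -2.7, 9.9]
    - [2.2, -3.0, 10.5]
    - [2.4, -3.3, 11.1]
    - [2.7, -3.7, 11.8]
    - [3.0, -4.0, 12.4]
    - [3.0, -4.0, 12.4]
  rotation:
    - [0, 0, 0]
    - [0, 0, 0]
    - [0, 0, 0]
    - [0, 0, 0]
    - [0, 0, 0]
    - [0, 0, 0]
    - [0, 0, 0]
    - [0, 0, 0]
    - [0, 0, 0]
    - [0, 0, 0]
    - [0, 0, 0]
    - [0, 0, 0]
    - [0, 0, 0]
    - [0, 0, 0]
    - [0, 0, 0]
  claw: [0, 0, 0, 0, 0, 0, 0, 0, 0, 0, 0, 0, 0, 0, 0]

```text
time_s: 3.6
tool_pos: [0.5593, -0.0754, 0.0936]
ee_rot: [[-0.907, 0.422, -0.002], [0.422, 0.907, -0.0], [0.002, -0.001, -1.0]]
wrist_force: [0.3, -0.0, -0.4]
finger_gap: 0.007
grasp_force: 0.0
```

```bash
python3 - <<'E'
from station import *;from h import *
o=observe();print(o["tool_pos"],o["wrist_force"])
print(dp(o,*lidpt(.088,.072)))
n="scene";s=snapshot(n);t=snapshot("top")
cv2.imwrite("pics/a1.png",np.hstack([cv2.resize(s["pixels"][165:255,200:290,::-1],(400,400)),cv2.resize(t["pixels"][140:220,230:310,::-1],(400,400))]))
E
```

```text
[ 0.55925261 -0.07543997  0.09358197] [ 0.25473029 -0.02612263 -0.38412945]
[0.19, -0.08, 1.36]
```

View pics/a1.png

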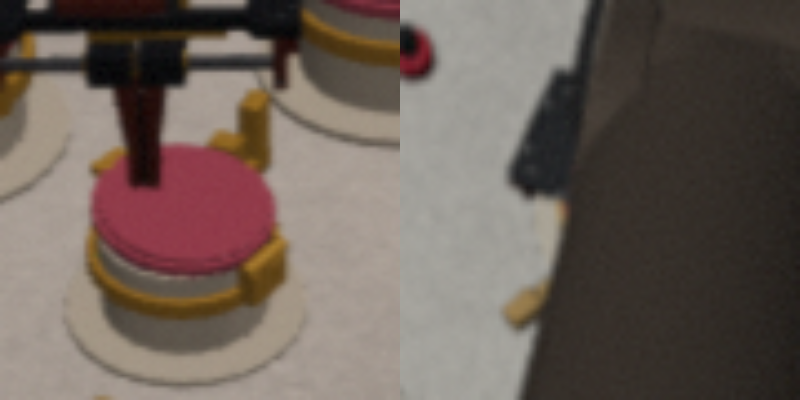

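The left half shows the lid nearly shut, with the fingertip at (145,185) just inside the front tooth at (108,165). The right half is mostly hidden by the arm. Now I'll press down.

Call:
arm_command:
  dp:
    - [0.1, -0.1, 0.3]
    - [0.2, -0.1, 0.6]
    - [0.2, -0.1, 0.8]
    - [0.2, -0.1, 1.0]
    - [0.2, -0.1, 1.2]
    - [0.2, -0.1, 1.3]
  rotation:
    - [0, 0, 0]
    - [0, 0, 0]
    - [0, 0, 0]
    - [0, 0, 0]
    - [0, 0, 0]
    - [0, 0, 0]
  claw: [0, 0, 0, 0, 0, 0]

```text
time_s: 4.3
tool_pos: [0.5583, -0.0752, 0.0815]
ee_rot: [[-0.907, 0.421, 0.0], [0.421, 0.907, -0.0], [-0.0, 0.0, -1.0]]
wrist_force: [0.1, -0.6, -0.0]
finger_gap: 0.007
grasp_force: 0.1
```

Call:
arm_command:
  dp:
    - [0, 0, 0.1]
    - [0, 0, 0.2]
    - [0, 0, 0.3]
    - [0, 0, 0.4]
    - [0, 0, 0.4]
  rotation:
    - [0, 0, 0]
    - [0, 0, 0]
    - [0, 0, 0]
    - [0, 0, 0]
    - [0, 0, 0]
  claw: [0, 0, 0, 0, 0]

```text
time_s: 4.8
tool_pos: [0.5584, -0.075, 0.0796]
ee_rot: [[-0.907, 0.421, 0.001], [0.421, 0.907, 0.001], [-0.0, 0.001, -1.0]]
wrist_force: [-7.3, 1.7, 23.1]
finger_gap: 0.006
grasp_force: 11.2
```

The fingertip is stopped at the shut height (71.6 mm) with 23 N, so the lid has snapped. Next I'll lift and go to the clockwise side of the tab.

```bash
python3 - <<'E'
from station import *;from h import *
o=observe()
P=lambda a,z=.05:dp(o,C+.103*np.array([np.cos(np.radians(a)),np.sin(np.radians(a))]),z)
print("above",P(110,.115),"down",P(110))
for a in range(115,200,5):print(a,P(a))
E
```

```text
above [5.5, 9.56, -4.33] down [5.5, 9.55, 2.17]
115 [6.11, 8.89, 2.17]
120 [6.66, 8.18, 2.17]
125 [7.14, 7.42, 2.17]
130 [7.56, 6.62, 2.17]
135 [7.9, 5.79, 2.17]
140 [8.17, 4.94, 2.17]
145 [8.37, 4.06, 2.17]
150 [8.49, 3.17, 2.16]
155 [8.53, 2.27, 2.16]
160 [8.49, 1.37, 2.16]
165 [8.37, 0.48, 2.16]
170 [8.18, -0.4, 2.16]
175 [7.91, -1.25, 2.16]
180 [7.57, -2.08, 2.16]
185 [7.16, -2.88, 2.16]
190 [6.67, -3.64, 2.16]
195 [6.13, -4.35, 2.16]
```

Call:
arm_command:
  dp:
    - [0, 0, -2]
    - [0, 0, -4.3]
    - [2, 4, -4.3]
    - [4, 8, -4.3]
    - [5.5, 9.6, -4.3]
    - [5.5, 9.6, -4.3]
  rotation:
    - [0, 0, 0]
    - [0, 0, 0]
    - [0, 0, 0]
    - [0, 0, 0]
    - [0, 0, 0]
    - [0, 0, 0]
  claw: [0, 0, 0, 0, 0, 0]

```text
time_s: 5.4
tool_pos: [0.5479, 0.0396, 0.1203]
ee_rot: [[-0.91, 0.416, -0.001], [0.416, 0.91, 0.002], [0.002, 0.001, -1.0]]
wrist_force: [0.2, -0.0, -0.5]
finger_gap: 0.006
grasp_force: 0.0
```

```bash
python3 - <<'E'
from station import *;from h import *
o=observe();print(o["tool_pos"],o["wrist_force"])
s=snapshot("scene");cv2.imwrite("pics/a2.png",cv2.resize(s["pixels"][145:255,190:300,::-1],(600,600)))
P=lambda a,z=.05:dp(o,C+.103*np.array([np.cos(np.radians(a)),np.sin(np.radians(a))]),z)
print(P(110,.115),P(110))
E
```

```text
[0.54794794 0.03964155 0.12026959] [ 0.15498446 -0.00313837 -0.46923797]
[-0.28, -0.41, -0.27] [-0.29, -0.41, 6.23]
```

View pics/a2.png

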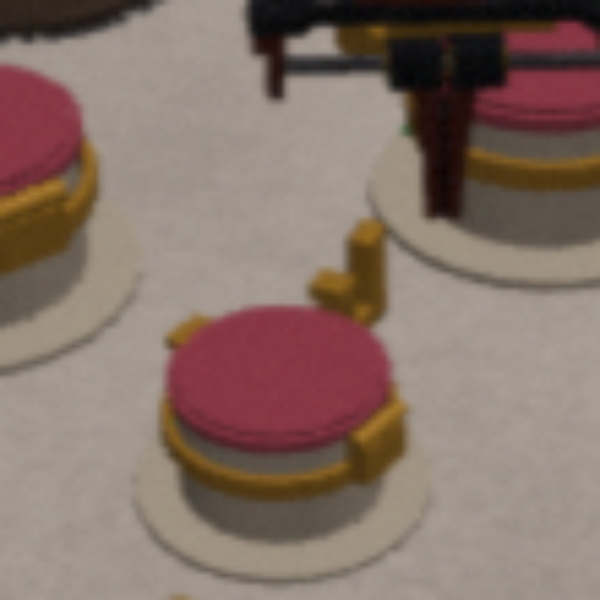

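The picture shows the lid level and shut, the tooth at (188,330), the paddle at (368,255) still unlocked, and the fingers clear at (445,215). Now I'll descend and push round.

Call:
arm_command:
  dp:
    - [0, 0, 3.0]
    - [0, 0, 6.4]
    - [0, 0, 6.4]
    - [0.6, -0.7, 6.4]
    - [1.2, -1.4, 6.4]
    - [1.6, -2.2, 6.4]
    - [2.1, -3.0, 6.4]
    - [2.4, -3.8, 6.4]
    - [2.7, -4.7, 6.4]
    - [2.9, -5.5, 6.4]
    - [3.0, -6.4, 6.4]
    - [3.0, -7.3, 6.4]
    - [3.0, -8.2, 6.4]
    - [2.9, -9.1, 6.4]
    - [2.7, -10.0, 6.4]
    - [2.4, -10.9, 6.4]
    - [2.1, -11.7, 6.4]
    - [1.9, -12.1, 6.4]
    - [1.9, -12.1, 6.4]
  rotation:
    - [0, 0, 0]
    - [0, 0, 0]
    - [0, 0, 0]
    - [0, 0, 0]
    - [0, 0, 0]
    - [0, 0, 0]
    - [0, 0, 0]
    - [0, 0, 0]
    - [0, 0, 0]
    - [0, 0, 0]
    - [0, 0, 0]
    - [0, 0, 0]
    - [0, 0, 0]
    - [0, 0, 0]
    - [0, 0, 0]
    - [0, 0, 0]
    - [0, 0, 0]
    - [0, 0, 0]
    - [0, 0, 0]
  claw: [0, 0, 0, 0, 0, 0, 0, 0, 0, 0, 0, 0, 0, 0, 0, 0, 0, 0, 0]

```text
time_s: 7.35
tool_pos: [0.4805, -0.0676, 0.0566]
ee_rot: [[-0.906, 0.422, -0.0], [0.422, 0.906, -0.0], [0.0, -0.0, -1.0]]
wrist_force: [-0.1, 0.3, 0.1]
finger_gap: 0.007
grasp_force: 0.0
```

```bash
python3 - <<'E'
from station import *;from h import *
o=observe();print(o["tool_pos"],o["wrist_force"])
r=o["tool_pos"][:2]-C;print(np.hypot(*r),np.degrees(np.arctan2(r[1],r[0]))%360)
s=snapshot("scene");t=snapshot("top");cv2.imwrite("pics/a3.png",np.hstack([cv2.resize(s["pixels"][165:255,200:290,::-1],(400,400)),cv2.resize(t["pixels"][140:230,230:320,::-1],(400,400))]))
P=lambda a,z=.05:dp(o,C+.103*np.array([np.cos(np.radians(a)),np.sin(np.radians(a))]),z)
for a in (185,190,195,200):print(a,P(a))
E
```

```text
[ 0.48052977 -0.06760467  0.05658875] [-0.05376636  0.26830939  0.0537283 ]
0.1036219099042213 183.10050824273603
185 [-0.22, -0.27, -0.14]
190 [-0.7, -1.03, -0.14]
195 [-1.25, -1.74, -0.14]
200 [-1.86, -2.4, -0.14]
```

View pics/a3.png

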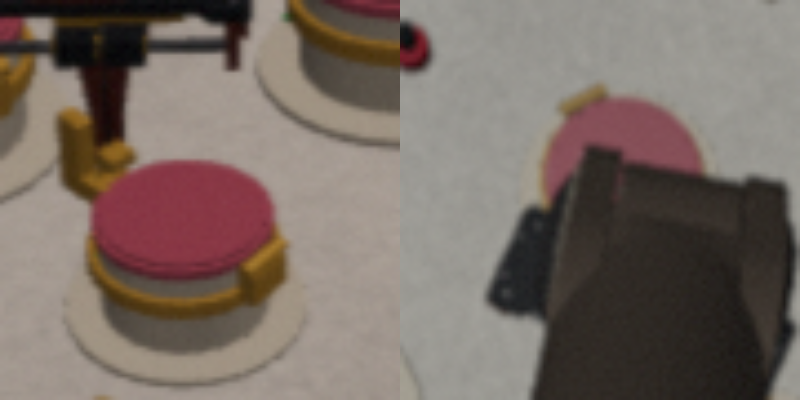

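The left half shows the paddle at (75,150) swung round ahead of the finger, with the claw at (117,152) nearly at the tooth. The lid is still shut, so I'll keep going to the stop.

Call:
arm_command:
  dp:
    - [-0.2, -0.3, 0]
    - [-0.4, -0.6, 0]
    - [-0.7, -1.0, 0]
    - [-0.9, -1.4, 0]
    - [-1.1, -1.6, 0]
  rotation:
    - [0, 0, 0]
    - [0, 0, 0]
    - [0, 0, 0]
    - [0, 0, 0]
    - [0, 0, 0]
  claw: [0, 0, 0, 0, 0]

```text
time_s: 7.95
tool_pos: [0.4838, -0.0863, 0.0566]
ee_rot: [[-0.907, 0.422, -0.0], [0.422, 0.907, 0.0], [0.0, -0.0, -1.0]]
wrist_force: [-0.4, 3.6, 1.4]
finger_gap: 0.005
grasp_force: 2.3
```

Call:
arm_command:
  dp:
    - [-0.1, -0.2, 0]
    - [-0.2, -0.4, 0]
    - [-0.3, -0.5, 0]
    - [-0.3, -0.5, 0]
  rotation:
    - [0, 0, 0]
    - [0, 0, 0]
    - [0, 0, 0]
    - [0, 0, 0]
  claw: [0, 0, 0, 0]

```text
time_s: 8.35
tool_pos: [0.484, -0.0872, 0.0565]
ee_rot: [[-0.908, 0.418, -0.002], [0.418, 0.908, 0.005], [0.004, 0.004, -1.0]]
wrist_force: [-2.1, 15.9, 3.2]
finger_gap: 0.006
grasp_force: 7.5
```

The push has hit a solid stop: 16 N and almost no motion. I'll back off, lift and check.

Call:
arm_command:
  dp:
    - [0.5, 1.5, 0]
    - [1.2, 3, 0]
    - [1.2, 3, -5]
    - [1.2, 3, -10]
    - [1.2, 3, -14]
    - [4, 6, -14]
    - [6, 10, -14]
    - [6, 14, -14]
    - [6, 18, -14]
    - [6, 22, -14]
    - [6, 25, -14]
    - [6, 25, -14]
  rotation:
    - [0, 0, 0]
    - [0, 0, 0]
    - [0, 0, 0]
    - [0, 0, 0]
    - [0, 0, 0]
    - [0, 0, 0]
    - [0, 0, 0]
    - [0, 0, 0]
    - [0, 0, 0]
    - [0, 0, 0]
    - [0, 0, 0]
    - [0, 0, 0]
  claw: [0, 0, 0, 0, 0, 0, 0, 0, 0, 0, 0, 0]

```text
time_s: 9.55
tool_pos: [0.5361, 0.1647, 0.1961]
ee_rot: [[-0.909, 0.417, 0.0], [0.417, 0.909, 0.001], [0.0, 0.001, -1.0]]
wrist_force: [-0.1, -0.4, -0.2]
finger_gap: 0.002
grasp_force: 0.0
```

```bash
python3 - <<'E'
from station import *;from h import *
s=snapshot("scene");t=snapshot("top");cv2.imwrite("pics/a4.png",np.hstack([cv2.resize(s["pixels"][165:255,200:290,::-1],(400,400)),cv2.resize(t["pixels"][140:230,230:320,::-1],(400,400))]))
for r,z in((.101,.086),(.065,.006)):
  a=C+r*F;print((proj(t,(*a,z))-[230,140])*400/90+[400,0])
E
```

```text
[695.03071733 302.06918046]
[661.50772106 266.55553267]
```

View pics/a4.png

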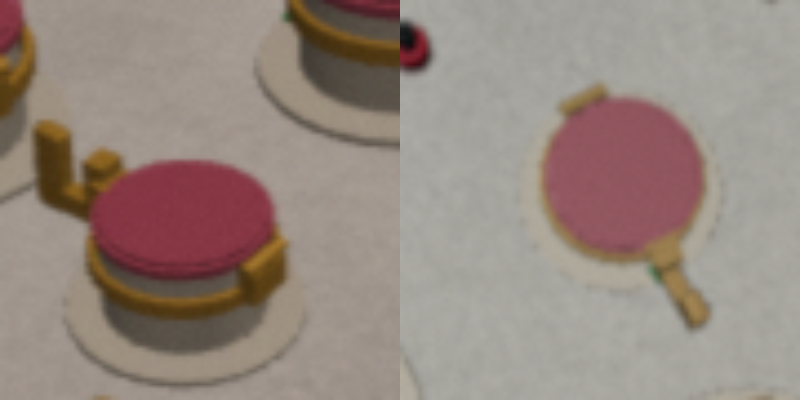

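The lid is shut and the paddle end is at (693,308), against (695,302) expected when locked. The tab lies over the green mark, so I'll hand in.

```bash
python3 -c "
from station import *
print(hand_in())"
```

```text
the job is handed in; nothing more can be done
None
```

I pressed the small canister's lid shut past its catch, turned the collar to its stop over the green mark, and handed the job in at about 9.7 s; `hand_in()` gave no verdict.

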